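Trip-test the bench safety switch, then set the glue pot heating

ROBOT

A 6-joint arm with a two-finger parallel gripper is mounted at the origin on the work surface. World frame = base frame: x ahead of the robot, y to its left, z up, the work surface at z = 0. Lengths are in m, angles in rad, forces in N, time in s.
With the tool pointing down it reaches from about 0.325 to 0.85 m from the base axis. Payload 4.4 kg.
Tool frame: the origin (TCP) lies at the very end of the fingers, on their centre line; the grasp point (between the pads) lies hold_point_z behind it (hold_point_z is the distance from the TCP to the grasp point, in m); z points along the fingers, y is the line along which they close (so a half turn about z gives the same grasp; the last joint's range is limited). The gripper opens to 94 mm and grips with 3 to 60 N. Pads are 16 mm wide; open, the fingers measure 119 mm over their backs; the gripper's body (75 mm by 177 mm) begins 78 mm behind the grasp point.
Start: joints at [-1.363, 0.207, 1.542, -0, 1.393, -0.15], TCP at [0.202, -0.538, 0.205] pointing down, gripper open.
Joint ranges: [-2.73, 2.73], [-0.86, 2.22], [0.23, 2.46], [-1.11, 4.25], [0.08, 2.63], [-2.82, 2.82]. Speed limits (rad/s): [2.79, 2.79, 3.14, 3.14, 3.14, 3.14].

INTERFACE

Orientations are given as a rotation vector (axis times angle).
In Python, from cell import movep, line_to, move_j, grip, hold, solve_ik, state, capture, camera_model, MotionError, sign_off, find_in, cut_out, place_of, hold_point_z gives the robot as it stands. Calls block until the motion is done:
- movep(position, orientation): joint-space move of the TCP to a pose.
- line_to(position, rotation=None, velocity=0.15, f_stop=None): straight line of the TCP; rotation=None keeps the orientation; velocity is the mean speed in m/s. With f_stop (N) it stops when the force on the tool has changed by that much, and returns True; else False.
- move_j(angles): joint-space move.
- grip(opening, strength=None): finger opening in m; strength is the grip in N (None keeps the last); returns when the fingers have stopped.
- hold(seconds).
- solve_ik(position, orientation): joint angles nearest the present ones, or None.
- state(): the state.
- capture(name): name is "side" or "top" or "wrist"; returns (picture, depth): 480x640x3 uint8, red, green, blue; 480x640 float32, m along the optical axis (not along the pixel's ray), 0 where there is no reading.
- camera_model(name): a dict with "fx", "fy", "cx", "cy" (pixels), "R" (3x3) and "t" (3): a world point X has camera coordinates R X + t. Camera axes: x right, y down, z forward; pixel columns grow to the right and rows downward; lengths in m; the calibration is good to about 2 mm. A picture is of the moment at which its call begins: read the wrist's pose just before it. camera_model takes no time and is no camera call; for the wrist camera it gives the pose at the moment of the call.
A pose or a line that the arm cannot do raises MotionError and nothing moves.
- sign_off(): hands the job in; it is judged then, once.
Trained networks look in the newest picture that a camera, given by its name, has taken for a name from the list of things; names that differ only in an ending like _2 or _b are one class to them, and where a whole thing is asked for, a point or a joint stands for the part that bears it (a point fixed in the world has none). Each returns a list of dicts, best first, with "score" (0 to 1); they miss things now and then, are a little off and sometimes report something else, mostly with a low value. They report only what shows in the picture. A call takes as long as a camera call.
- find_in(target, camera): "point" ([column, row] in pixels, amid what is visible of it).
- cut_out(target, camera): "region" (480x640 bool, what is visible of it) and "point" ([column, row] in pixels, amid what is visible of it).
- place_of(target, camera): "point" ([column, row] in pixels: a listed point, or the origin of a listed thing).
The state is a dict: "t": time; "q": joint angles; "qvel": joint speeds; "joint_efforts": joint torques, N m; "ee_pos": TCP position; "ee_rot": TCP orientation; "contact_force": force on the tool from outside, world axes, zero at the start; "torque": the same for the moment, N m; "finger_gap": finger opening in m; "finger_force": force on a finger pad.
Only numpy, scipy, OpenCV 4.12 (cv2) and the standard library are available. Lean on these libraries where they do the work, as an engineer would, in place of code of your own. Each camera call takes 0.05 s, during which the arm holds its last target. There are 200 camera calls.

TASK

Before heating the glue, press the test button on the grey safety switch so that its lever drops, then lift the lever back up until it stays. After that slide the covered glue pot along the stove from the square rest mark onto the round heating mark without lifting or tipping it, and last push the stove's heat slide fully home to the far end of its track, which is on the robot's left. Leave the jar, the hammer and the parts bin where they are.

Things in the scene. Friction and masses are not known exactly. Their poses are not given: they have to be found in the camera images.
- switchbox: Grey steel safety switch fixed to the bench: case 130 (x) x 260 (y) x 110 (z) mm. Origin on the bench, under the case 5 mm to the -x side of its middle; x points from the lever's drop side to the back, y along the case, z up. On the top: black round test button at y = -75 mm, lever hinge at x = -25, y = +65, z = 112 mm.
- test_button_top (a point): Centre of the top face of the black mushroom test button (48 mm across), 140 mm above the bench when released. Press straight down; travel 8 mm, 5 N fully down; the lever trips at about 5 mm.
- test_button (a joint): Depth of the test button (m): 0 released, 0.008 fully down.
- lever_hinge (a point): Point on the lever's hinge axis, in the middle of the lever's width, fixed on the switch. The axis is the switchbox y axis.
- lever_grip (a point): Middle of the lever's black handle, 100 mm from the hinge. The handle is a bar 20 mm wide (along the hinge axis), 24 mm thick, from 65 to 131 mm from the hinge, on a 12 mm square steel arm; it moves with the lever.
- trip_lever (a joint): Lever angle (rad): 0 = up, leaning 0.17 rad past upright to the switchbox +x side, where its own weight keeps it; it falls over beyond 0.17; 1.66 = dropped, sticking out nearly level (0.08 rad above) to the switchbox -x side. Lever direction from hinge = (-sin(q-0.17), 0, cos(q-0.17)) in the switchbox frame. Weighs 0.2 kg, moves freely.
- stove: Flat dark steel stove fixed to the bench, plate 200 (x) x 380 (y) mm, top 45 mm above the bench; origin on the bench under the plate's middle, z up. Marked places at y = -90 and +90 mm, either way round: rest place a 156 mm square outline, heating place round rings. Aluminium apron (70 x 220 mm, 30 mm high, centre x = -135 mm) along its -x side carries the heat slide.
- heat_ring: Marked heating place: concentric round rings, 150 mm across, on the stove top; origin at its centre on the stove top.
- glue_pot: Round steel covered pot, 144 mm across, 60 mm high to the lid, about 0.7 kg, loose; origin at the centre of its underside. Over its middle it has a fixed wooden bridge handle: square bar 14 x 14 mm, 100 mm long along the pot x axis, its centre 95 mm above the underside and 35 mm above the lid, on 12 mm posts 46 mm either side of the middle.
- heat_slide (a joint): Position of the heat slide (m) along the stove's +y: 0 = off end, 0.12 = full heat end.
- heat_slide_top (a point): Centre of the top of the heat slide's black grip, a block 30 (x) x 24 (y) x 60 (z) mm standing on the apron, its top 90 mm above the bench. Slides along the stove's +y, needs about 2 N.
- jar: Bystander: glass jar, 72 mm across, 100 mm high; origin at the centre of its underside.
- hammer: Bystander: hammer 260 mm long lying on the bench; origin at the middle of its underside.
- parts_bin: Bystander: open plastic parts bin 90 x 130 x 60 mm; origin at the centre of its underside.

How it is judged:
By the outcome, as a careful person would: the job done as asked, in the order asked, and still so for the second after the job is handed in, with the robot touching nothing.
It also fails if it takes over 72 s, if anything falls off the work surface, if the arm or the gripper's body presses on something with over 40 N, if the wrist force passes 120 N, or if a joint passes its speed limit or range.

## Working session

There is one attempt and no reset: what is moved stays moved. The work goes in short steps, each a Python script; the robot and the scene stay as the last script left them, time stands still between calls to the robot, and variables do not carry over. Pictures are saved under pics/ and viewed, at most 10 in all, crops included, and the job is handed in when it is done.

```bash
ls; mkdir -p pics; cat > h.py <<'E'
import numpy as np, cv2
from cell import *
def pix2w(cam,uv,z=None,depth=None,m=None):
    m=m or camera_model(cam); R=np.array(m["R"]);t=np.array(m["t"])
    d=np.array([(uv[0]-m["cx"])/m["fx"],(uv[1]-m["cy"])/m["fy"],1.0])
    c=-R.T@t; r=R.T@d
    s=(z-c[2])/r[2] if z is not None else depth
    return c+s*r
def cloud(cam,dep,mask,m=None):
    m=m or camera_model(cam); R=np.array(m["R"]);t=np.array(m["t"])
    v,u=np.nonzero(mask&(dep>0)); d=dep[v,u]
    P=np.c_[(u-m["cx"])/m["fx"]*d,(v-m["cy"])/m["fy"]*d,d]
    return (P-t)@R
E
python3 - <<'E'
from h import *
for c in("top","side"):
    p,d=capture(c); cv2.imwrite(f"pics/{c}0.png",p[:,:,::-1]); np.savez(f"pics/{c}0.npz",p=p,d=d)
    for n in ["switchbox","test_button_top","lever_hinge","lever_grip","stove","heat_ring","glue_pot","heat_slide_top","jar","hammer","parts_bin"]:
        r=place_of(n,c)
        for k in r[:2]:
            u=k["point"]; i=min(max(int(u[1]),0),479),min(max(int(u[0]),0),639)
            print(c,n,round(k["score"],2),np.round(u,0),np.round(pix2w(c,u,depth=d[i]),3))
print(hold_point_z,state()["t"],state()["ee_rot"])
E
```

```text
pics
top switchbox 0.87 [217. 252.] [0.58  0.194 0.111]
top test_button_top 0.71 [244. 245.] [0.59  0.141 0.142]
top lever_hinge 0.76 [176. 271.] [0.545 0.263 0.134]
top lever_grip 0.72 [161. 263.] [0.558 0.261 0.237]
top stove 0.64 [424. 243.] [ 0.591 -0.198  0.046]
top stove 0.56 [175. 271.] [0.546 0.263 0.141]
top heat_slide_top 0.64 [462. 316.] [ 0.454 -0.258  0.089]
top jar 0.91 [306. 163.] [0.744 0.028 0.097]
top hammer 0.67 [229. 152.] [0.783 0.185 0.023]
top parts_bin 0.91 [407. 143.] [ 0.799 -0.178  0.005]
side switchbox 0.69 [304. 369.] [0.542 0.323 0.109]
side test_button_top 0.55 [309. 280.] [0.587 0.138 0.136]
side lever_hinge 0.95 [315. 347.] [0.532 0.293 0.129]
side lever_grip 0.88 [299. 294.] [0.558 0.283 0.218]
side stove 0.65 [351. 248.] [ 0.567 -0.119  0.044]
side heat_ring 0.9 [344. 251.] [ 0.578 -0.098  0.048]
side glue_pot 0.97 [360. 209.] [ 0.574 -0.232  0.082]
side heat_slide_top 0.71 [413. 203.] [ 0.474 -0.45  -0.004]
side jar 0.58 [249. 294.] [0.743 0.053 0.012]
side jar 0.24 [417. 206.] [ 0.463 -0.439 -0.006]
side hammer 0.87 [198. 332.] [0.785 0.199 0.021]
side hammer 0.47 [300. 296.] [0.557 0.283 0.215]
side parts_bin 0.67 [265. 236.] [ 0.769 -0.12   0.044]
0.0188 1.2 [-3.09116643e+00 -5.60532130e-01 -3.86843018e-05]
```

View pics/top0.png

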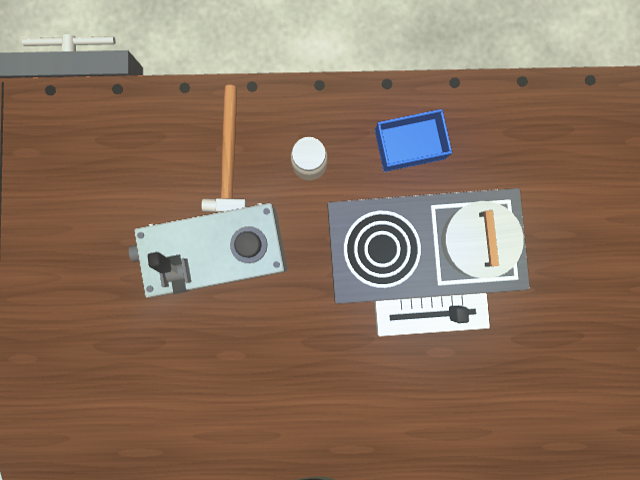

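View pics/side0.png

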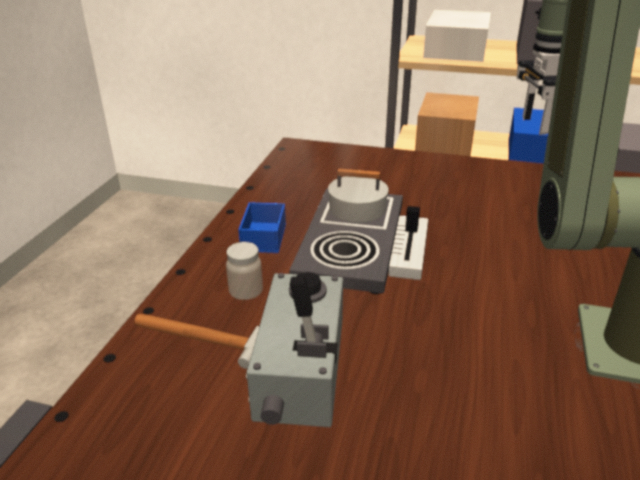

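The top view shows the switch at about (210,250), with its button at (248,244) and the lever up at (157,262). The stove is at (428,247), with the ring at (382,248), the pot at (485,240) on the square, and the slide at (460,314). The networks agree on these. Next I'll fit the geometry from depth.

```bash
python3 - <<'E'
from h import *
z=np.load("pics/top0.npz"); d=z["d"]; img=z["p"]
P=cloud("top",d,np.ones_like(d,bool)); C=img[d>0]
def rect(zl,zh,box):
    m=(P[:,2]>zl)&(P[:,2]<zh)&(P[:,0]>box[0])&(P[:,0]<box[1])&(P[:,1]>box[2])&(P[:,1]<box[3])
    Q=P[m]; r=cv2.minAreaRect(Q[:,:2].astype(np.float32)); print(len(Q),np.round(r[0],4),np.round(r[1],4),round(r[2],2),"z",np.round(np.median(Q[:,2]),4)); return Q
for n,a in dict(switch=(.104,.117,.45,.7,.05,.36),button=(.134,.15,.55,.65,.09,.18),plate=(.038,.052,.48,.72,-.42,.02),apron=(.024,.036,.36,.50,-.36,0),lid=(.098,.112,.45,.7,-.42,-.2),handle=(.135,.16,.45,.7,-.42,-.2),slide=(.08,.1,.4,.5,-.36,-.1),lever=(.2,.26,.5,.6,.2,.32)).items():
    print(n,end=" "); Q=rect(a[0],a[1],a[2:]); 
    if n in("lid","button"): print(cv2.minEnclosingCircle(Q[:,:2].astype(np.float32)))
    if n in("slide","handle","lever"): print(Q.mean(0))
# ring: white pixels at plate height
w=(C.min(1)>190)&(abs(P[:,2]-.045)<.01)&(P[:,0]>.5)&(P[:,1]>-.2)&(P[:,1]<0)
print("ring",cv2.minEnclosingCircle(P[w][:,:2].astype(np.float32)))
w=(C.min(1)>190)&(abs(P[:,2]-.045)<.01)&(P[:,0]>.5)&(P[:,1]>-.42)&(P[:,1]<-.205)
print("square",cv2.minAreaRect(P[w][:,:2].astype(np.float32)))
E
```

```text
switch 7991 [0.5831 0.2099] [0.1331 0.2603] 9.81 z 0.1104
button 547 [0.5922 0.1353] [0.0471 0.045 ] 89.77 z 0.14
((0.5920464992523193, 0.13535256683826447), 0.023910997435450554)
plate 14767 [ 0.5886 -0.2067] [0.2007 0.3807] 3.14 z 0.0458
apron 3616 [ 0.4529 -0.173 ] [0.0781 0.3027] 0.2 z 0.0304
lid 4121 [ 0.5951 -0.2999] [0.1428 0.143 ] 75.7 z 0.1034
((0.5949566960334778, -0.2997865080833435), 0.07290507107973099)
handle 536 [ 0.595  -0.2997] [0.0992 0.0158] 4.5 z 0.1469
[ 0.59445213 -0.29823716  0.14626239]
slide 221 [ 0.4565 -0.2566] [0.0254 0.0296] 89.02 z 0.0901
[ 0.45629181 -0.25570637  0.08974232]
lever 309 [0.5614 0.2717] [0.0306 0.0207] 11.94 z 0.2383
[0.56138667 0.26879752 0.23156831]
ring ((0.5824901461601257, -0.11675799638032913), 0.07537824660539627)
square ((0.6034624576568604, -0.2987324595451355), (0.1793411821126938, 0.1638449877500534), 3.4954745769500732)
```

Everything fits the stated sizes: switch yaw is 9.8°, stove yaw is 3.1°, and the button, ring, pot and slide all land where their nominal offsets put them. Next I'll press the button.

```bash
cat >> h.py <<'E'
from scipy.spatial.transform import Rotation as Ro
def down(deg):  # tool down, tool y at this world angle; nearer of the half turns handled by caller
    a=np.radians(deg); y=np.array([np.cos(a),np.sin(a),0]); z=np.array([0,0,-1.]); 
    return Ro.from_matrix(np.c_[np.cross(y,z),y,z]).as_rotvec()
def best(pos,deg):
    c=[]
    for k in (deg,deg+180):
        q=solve_ik(pos,down(k))
        if q is not None: c.append((abs(q[5]),k))
    return down(min(c)[1])
def frame(o,deg):
    a=np.radians(deg); M=np.array([[np.cos(a),-np.sin(a)],[np.sin(a),np.cos(a)]])
    return lambda x,y,z: np.r_[np.array(o)+M@[x,y],z]
sw=frame((.5782,.2090),9.81); st=frame((.5886,-.2067),3.14)
hinge=np.array([-.025,.065,.112])
def grip_at(q): s=q-.17; return sw(hinge[0]-.1*np.sin(s),hinge[1],hinge[2]+.1*np.cos(s))
HP=hold_point_z if not callable(hold_point_z) else hold_point_z()
def snap(c,name):
    p,d=capture(c); cv2.imwrite(f"pics/{name}.png",p[:,:,::-1]); return p,d
E
python3 - <<'E'
from h import *
b=np.array([.592,.1353,.14])
grip(0,10)
s=state(); p=np.array(s["ee_pos"]); line_to(p+[0,0,.1],velocity=.25)
r=best(b+[0,0,.12],99.81); print(r)
movep(b+[0,0,.12],r); line_to(b+[0,0,.015],velocity=.2)
print(line_to(b+[0,0,-.0085],velocity=.02,f_stop=10),state()["ee_pos"],state()["contact_force"])
hold(.2); line_to(b+[0,0,.12],velocity=.2)
p,d=snap("top","top1")
P=cloud("top",d,np.ones_like(d,bool))
g=grip_at(1.66); m=(np.linalg.norm(P[:,:2]-g[:2],axis=1)<.04)&(P[:,2]>.05)
print(g,m.sum(),P[m].mean(0),state()["t"])
print([ (k["score"],k["point"]) for k in place_of("lever_grip","top")[:2]])
E
```

```text
[3.13008763 0.26861833 0.        ]
False [0.59188584 0.1353259  0.13226243] [-2.35664478  0.37355568  5.10768722]
[0.44427439 0.25180748 0.12007084] 498 [0.44933858 0.25042716 0.12957944] 8.9583
[(0.87, [187.5, 329.3])]
```

View pics/top1.png

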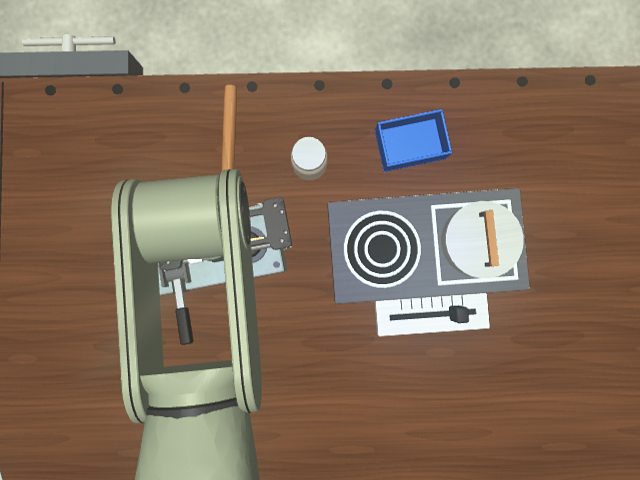

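The lever has dropped. Its handle shows at (184,325), which matches the predicted grip point to within a few mm. Next I'll grip it and swing it up.

```bash
python3 - <<'E'
from h import *
off=np.array([0,0,-HP])
g=grip_at(1.66)+off
r=best(g,99.81)
line_to(np.array(state()["ee_pos"])+[0,0,.03],velocity=.2)
grip(.05); movep(g+[0,0,.12],r); line_to(g,velocity=.2)
grip(0,8); print("gap",state()["finger_gap"],state()["finger_force"])
for q in np.linspace(1.66,.04,15)[1:]:
    line_to(grip_at(q)+off,velocity=.08)
    s=state(); print(round(q,2),np.round(s["contact_force"],1),round(s["finger_gap"],4))
hold(.2); grip(.05); hold(.2); s=state()
line_to(np.array(s["ee_pos"])+[0,0,.13],velocity=.2)
p,d=snap("side","side2"); print(state()["t"])
E
```

```text
gap 0.019904966362984073 7.999823838472366
1.54 [-1.2  1.  -0.9] 0.0199
1.43 [-3.1  1.8 -1. ] 0.0202
1.31 [-2.3  1.4  0.3] 0.0202
1.2 [-3.   1.1  0.7] 0.0202
1.08 [-1.3  0.6  0.4] 0.0204
0.97 [-1.3  2.8 -0.7] 0.0199
0.85 [-0.5  2.8 -0.6] 0.0197
0.73 [-0.1  2.8  0.9] 0.0202
0.62 [ 0.5  3.5 -0.6] 0.0202
0.5 [ 0.3  3.7 -0.8] 0.0198
0.39 [ 0.3  3.4 -1.5] 0.0198
0.27 [-0.7  4.2 -1. ] 0.0197
0.16 [0.2 4.  0.4] 0.02
0.04 [-0.8  4.4  0.6] 0.0198
19.9417
```

View pics/side2.png

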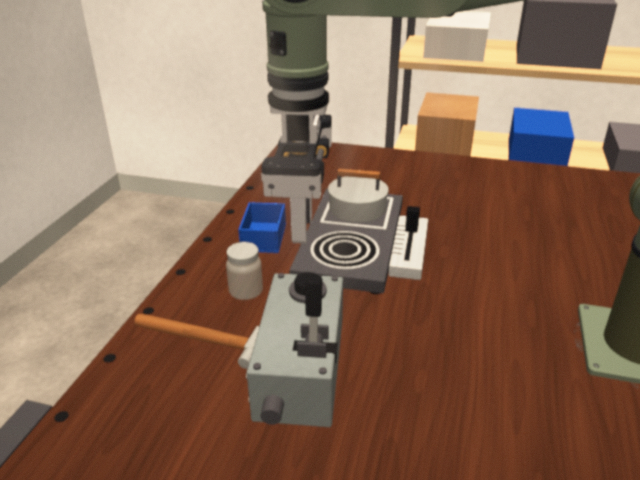

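In this picture the handle is at (313,294), against (302,290) at the start, so the lever looks less tilted than before. I'll measure its angle again.

```bash
cat >> h.py <<'E'
def lever(cam):
    p,d=capture(cam); P=cloud(cam,d,np.ones_like(d,bool))
    a=np.radians(9.81); c=sw(0,0,0); D=P[:,:2]-c[:2]
    x=D@[np.cos(a),np.sin(a)]; y=D@[-np.sin(a),np.cos(a)]
    m=(abs(y-.065)<.025)&(abs(x+.02)<.1)&(P[:,2]>.185)&(P[:,2]<.25)
    return m.sum(),x[m].mean().round(4),y[m].mean().round(4),P[m,2].mean().round(4),p,d
E
python3 - <<'E'
from h import *
for c in("side",):
    print(c,lever(c)[:4]); print([(k["score"],k["point"]) for k in place_of("lever_grip",c)[:2]])
# reference from start
z=np.load("pics/side0.npz"); P=cloud("side",z["d"],np.ones((480,640),bool))
a=np.radians(9.81); D=P[:,:2]-sw(0,0,0)[:2]; x=D@[np.cos(a),np.sin(a)]; y=D@[-np.sin(a),np.cos(a)]
m=(abs(y-.065)<.025)&(abs(x+.02)<.1)&(P[:,2]>.185)&(P[:,2]<.25); print(m.sum(),x[m].mean(),y[m].mean(),P[m,2].mean())
print(state()["ee_pos"],state()["t"])
E
```

```text
side (np.int64(609), np.float64(-0.027), np.float64(0.0736), np.float64(0.2183))
[(0.63, [309.8, 293.6]), (0.41, [311.1, 346.9])]
632 -0.00839510508617606 0.07306450538490816 0.21670200804948464
[0.55429607 0.27065657 0.31987108] 20.0417
```

```bash
python3 - <<'E'
from h import *
r=lever("side"); print(r[:4]); 
p=r[4]; cv2.imwrite("pics/side3.png",cv2.resize(p[220:420,200:400,::-1],(600,600)))
print(state()["t"])
E
```

```text
(np.int64(611), np.float64(-0.0271), np.float64(0.0736), np.float64(0.2181))
20.0917
```

View pics/side3.png

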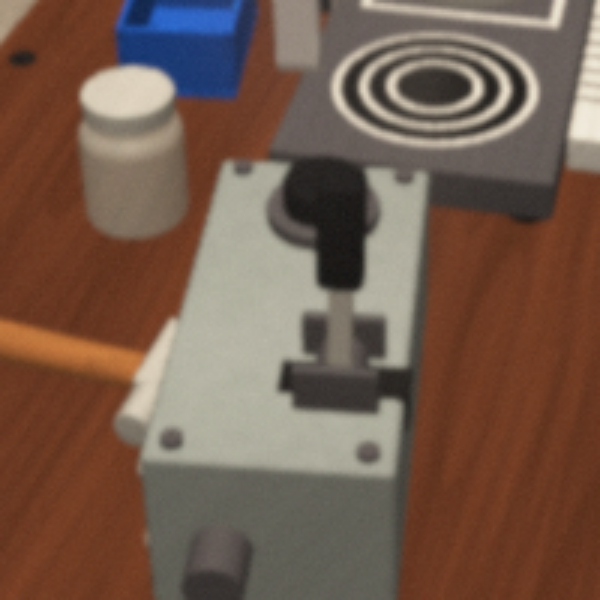

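The lever is standing still almost exactly at the balance point (q≈0.17), so it isn't properly home. I'll nudge it over with closed fingers from the drop side, then back straight away from it.

```bash
python3 - <<'E'
from h import *
s=state(); print("gap",s["finger_gap"])
line_to(sw(-.10,.065,.30),velocity=.25); grip(0,8)
line_to(sw(-.10,.065,.20),velocity=.25); print(lever("side")[:4])
print(line_to(sw(-.055,.065,.20),velocity=.08,f_stop=4),line_to(sw(-.022,.065,.20),velocity=.04,f_stop=5))
s=state(); print(np.round(s["ee_pos"]-sw(0,0,0),4),np.round(s["contact_force"],1))
hold(.3); print("held",lever("side")[:4])
line_to(sw(-.10,.065,.20),velocity=.15); hold(.2)
print(lever("side")[:4],state()["t"])
E
```

```text
gap 0.049835310150443644
(np.int64(905), np.float64(-0.0499), np.float64(0.0749), np.float64(0.2206))
False True
[-0.0427  0.0585  0.1992] [-1.5 -0.1  1.3]
held (np.int64(855), np.float64(-0.0172), np.float64(0.0753), np.float64(0.2173))
(np.int64(934), np.float64(-0.037), np.float64(0.0745), np.float64(0.2196)) 24.6083
```

```bash
sed -i 's/(abs(x+.02)<.1)&(P\[:,2\]>.185)/(abs(x+.01)<.06)\&(P[:,2]>.185)/' h.py; python3 - <<'E'
from h import *
for c in("side","side"):
    r=lever(c); print(r[:4])
p=r[4]; cv2.imwrite("pics/side4.png",cv2.resize(p[220:420,200:400,::-1],(600,600)))
print(state()["t"])
E
```

```text
(np.int64(631), np.float64(-0.0084), np.float64(0.0731), np.float64(0.2168))
(np.int64(634), np.float64(-0.0084), np.float64(0.0731), np.float64(0.2167))
24.7083
```

View pics/side4.png

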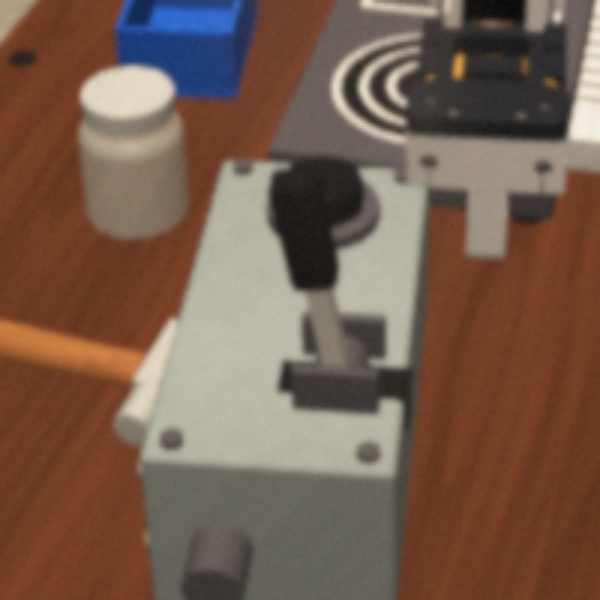

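The lever is back exactly at its starting position (x = -0.0084, the same as at the start). Next I'll slide the pot.

```bash
python3 - <<'E'
from h import *
pot=np.array([.595,-.2998]); ring=np.array([.5832,-.1168])
g=np.r_[pot,.14-HP]
line_to(np.array(state()["ee_pos"])+[0,0,.1],velocity=.25)
r=best(g,94.2); grip(.06)
movep(g+[0,0,.12],r); 
line_to(g,velocity=.15); grip(0,15); s=state(); print("gap",s["finger_gap"],np.round(s["contact_force"],1),np.round(s["ee_pos"],4))
line_to(np.r_[ring,g[2]],velocity=.06); s=state(); print(np.round(s["contact_force"],1),np.round(s["ee_pos"],4))
hold(.2); grip(.06); hold(.2)
line_to(np.r_[ring,g[2]+.10],velocity=.15)
e=np.r_[st(-.135,-.16,.25)]; movep(e,best(e,93.14)); grip(0,8)
p,d=snap("top","top5"); P=cloud("top",d,np.ones_like(d,bool))
for zl,zh in((.098,.112),(.135,.16)):
    m=(P[:,2]>zl)&(P[:,2]<zh)&(np.linalg.norm(P[:,:2]-ring,axis=1)<.085); print(m.sum(),cv2.minEnclosingCircle(P[m][:,:2].astype(np.float32)),np.median(P[m,2]))
print(lever("top")[:4],lever("side")[:4],state()["t"])
E
```

```text
gap 0.01338786815751277 [ 0.1 -0.9 -0.1] [ 0.595  -0.2999  0.1212]
[-0.1 -1.2 -0.6] [ 0.5832 -0.1169  0.1212]
4172 ((0.583666205406189, -0.116709403693676), 0.07209981977939606) 0.10331156982959402
478 ((0.5831350088119507, -0.11407087743282318), 0.04999752715229988) 0.1468543352912018
(np.int64(360), np.float64(-0.0076), np.float64(0.0614), np.float64(0.226)) (np.int64(634), np.float64(-0.0083), np.float64(0.0731), np.float64(0.2167)) 37.5917
```

View pics/top5.png

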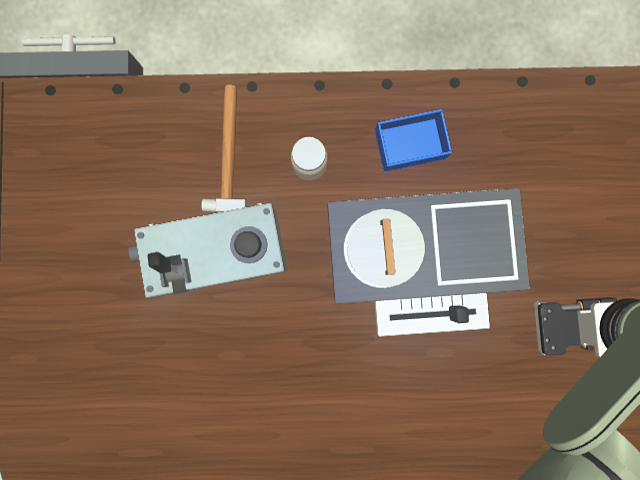

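The pot sits on the ring, within 1 mm of centre, and the lever is still up. Last step is the heat slide, at (460,314).

```bash
python3 - <<'E'
from h import *
X=-.135
line_to(st(X,-.11,.25),velocity=.2); line_to(st(X,-.11,.062),velocity=.2)
print(line_to(st(X,.085,.062),velocity=.05,f_stop=10)); s=state(); e=np.array(s["ee_pos"])
print(np.round(e,4),np.round(s["contact_force"],1)); hold(.2)
line_to(e+(st(0,-.05,0)-st(0,0,0)),velocity=.15)
line_to(np.array(state()["ee_pos"])+[0,0,.15],velocity=.2)
b=st(X,-.25,.25); line_to(b,velocity=.25)
p,d=snap("top","top6"); P=cloud("top",d,np.ones_like(d,bool))
m=(P[:,2]>.08)&(P[:,2]<.1)&(abs(P[:,0]-.4525)<.04)&(P[:,1]>-.34)&(P[:,1]<0)
c=P[m].mean(0); v=c[:2]-st(0,0,0)[:2]; a=np.radians(3.14); print(m.sum(),c,v@[np.cos(a),np.sin(a)],v@[-np.sin(a),np.cos(a)])
print(lever("side")[:4],state()["t"])
E
```

```text
True
[ 0.4518 -0.1786  0.0621] [-0.2 -4.1  0.5]
216 [ 0.45056596 -0.15298824  0.08978172] -0.13488469109051932 0.06119205658375074
(np.int64(635), np.float64(-0.0084), np.float64(0.0731), np.float64(0.2168)) 44.4833
```

View pics/top6.png

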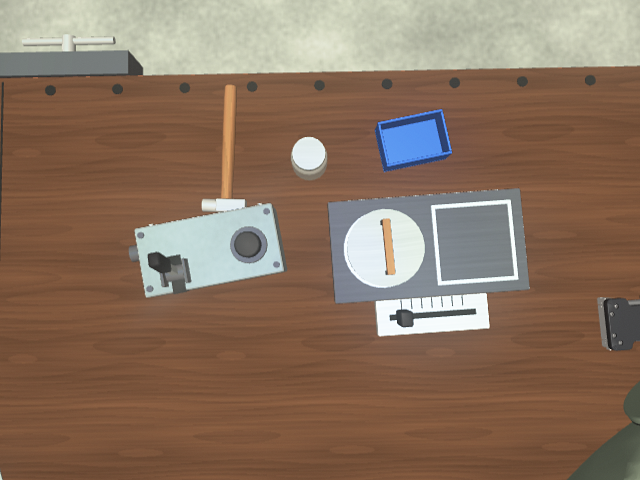

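The slide grip is now at (405,318), local y = +61 mm. I'll check that this is the real end stop with a firmer push.

```bash
python3 - <<'E'
from h import *
X=-.135
line_to(st(X,-.02,.25),velocity=.25); line_to(st(X,-.02,.062),velocity=.2)
print(line_to(st(X,.085,.062),velocity=.04,f_stop=20)); s=state(); e=np.array(s["ee_pos"])
print(np.round(e,4),np.round(s["contact_force"],1)); hold(.2)
line_to(e+(st(0,-.05,0)-st(0,0,0)),velocity=.15)
line_to(np.array(state()["ee_pos"])+[0,0,.15],velocity=.2)
line_to(st(X,-.25,.25),velocity=.25)
p,d=capture("top"); P=cloud("top",d,np.ones_like(d,bool))
m=(P[:,2]>.08)&(P[:,2]<.1)&(abs(P[:,0]-.4525)<.04)&(P[:,1]>-.34)&(P[:,1]<0)
c=P[m].mean(0); print(m.sum(),c)
m=(P[:,2]>.098)&(P[:,2]<.112)&(np.linalg.norm(P[:,:2]-[.5832,-.1168],axis=1)<.085); print(cv2.minEnclosingCircle(P[m][:,:2].astype(np.float32)))
print(lever("side")[:4],state()["t"])
E
```

```text
True
[ 0.452  -0.1789  0.0623] [-0.3 -4.1  0.2]
215 [ 0.45049265 -0.15297412  0.08974584]
((0.58351731300354, -0.11678002774715424), 0.07194206863641739)
(np.int64(636), np.float64(-0.0084), np.float64(0.0731), np.float64(0.2166)) 50.9583
```

The firmer push stopped at the same place, so the slide is at its end stop. The pot and lever haven't moved, so I'm handing the job in.

```bash
python3 -c "
from cell import *
print(sign_off())"
```

```text
the job is handed in; nothing more can be done
None
```

The job is handed in, about 51 s on the robot's clock: the test button was pressed and the lever dropped, the lever is back up and staying (it stopped at its balance point on the first lift and needed a second push), the pot is on the heating ring within about 1 mm, the heat slide is at its left end stop, and the jar, hammer and bin were left alone.

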